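# Stop the polisher, clip down its shield, reset the stop

### The job

Make the polishing hood ready to run again: press the red mushroom stop button in until it latches and stays in by itself, then push the raised clear shield down until its spring clip snaps onto the pin and holds it shut. With the shield shut, grip the red button and turn it clockwise, the way its arrows show, until it unlatches, and let go so that it springs fully out and turns back. Press firmly but do not ram the button or the hood, and leave the compound bar and the jar where they are.

Things in the scene. Friction and masses are not known exactly. Their poses are not given: they have to be found in the camera images.
- stop_station: grey console fixed to the table, foot 150 (x) x 130 mm, 145 mm high; origin: centre of its underside. Its 130 x 120 mm panel slopes 35 deg, facing up and to its -x side: centre (0, 0, 0.105) m in its frame, outward normal (-0.574, 0, 0.819). In the panel's centre, on a yellow disc 84 mm wide, 3 mm thick and a black collar 38 mm wide, 6 mm high, stands the red mushroom button
- stop_top (a point): centre of the top of the red mushroom button's cap: a straight-sided disc 56 mm across, 27 mm tall, white turn arrows on top. The point's z axis is the button's axis, pointing out of the panel; it turns with the cap. When out, the cap's top is 48 mm and its underside 21 mm above the panel
- stop_push (a joint): travel of the button into the panel, m: 0 fully out, 0.014 hard bottom. Pressed past about 0.0127 (about 8 N) it latches and then stays at about 0.012 by itself; let go earlier, it springs back out
- stop_turn (a joint): turn of the button clockwise as seen looking onto its cap, rad: 0 at rest, 1.2 at its stop; a weak spring turns it back. When latched in, a turn past about 0.75 unlatches it and it springs out (a tight grip may hold it in until let go); takes about 0.15 N m
- hood: white polishing hood with a grey buffing wheel inside, fixed to the table, 210 (x) x 236 x 200 mm high, left or right of the console. Origin: centre of its underside; low open front on its -x side. The shield's hinge runs along y through (0.095, 0, 0.195) m in its frame; the steel pin for the clip lies along y at (-0.080, 0, 0.093)
- shield (a joint): opening angle of the clear shield, rad: 0 shut and clipped on the pin, growing as its front edge rises, up to 1.05; can be pushed to -0.03. A spring lifts it from the shut position unless clipped. The clip snaps on at about -0.005 and needs about 8 N at the pad
- shield_pad (a point): centre of the top of the orange push pad (100 along y, 34 wide, 14 mm thick) in the middle of the shield's front edge, 190 mm from the hinge. Shut, it lies at (-0.080, 0, 0.121) m in the hood's frame, sloping down to the front by 26 deg. The shield is 200 mm wide; its spring clip hangs just in front of the pad. Axes parallel to the hood's when shut; y: hinge axis
- compound_bar: loose brick-red polishing compound bar, 60 x 120 x 45 mm, lying on the table between robot and machines. Origin: centre of its underside. Bystander.
- paste_jar: loose jar with white cap, 64 mm across, 85 mm high, standing between or behind the machines. Origin: centre of its underside. Bystander.
Things that resemble listed ones, but are neither listed nor needed, are in the scene too. There is more than one size of the stop_station; the one meant has the size given above.

How it is judged:
By the outcome, as a careful person would: the job done as asked, in the order asked, and still so for the second after the job is handed in, with the robot touching nothing.
It also fails if it takes over 67 s, if anything falls off the work surface, if the arm or the gripper's body presses on something with over 40 N, if the wrist force passes 120 N, or if a joint passes its speed limit or range.

### The arm

A 6-joint arm with a two-finger parallel gripper is mounted at the origin on the work surface. World frame = base frame: x ahead of the robot, y to its left, z up, the work surface at z = 0. Lengths are in mm, angles in degrees, forces in N, time in s.
With the tool pointing down it reaches from about 350 to 850 mm from the base axis. Payload 8.1 kg.
Tool frame: the origin (TCP) lies midway between the tips of the shut fingers; the grasp point (between the pads) lies 19 mm behind it (r.pinch_z is the distance from the TCP to the grasp point, in mm); z points along the fingers, y is the line along which they close (so a half turn about z gives the same grasp; the last joint's range is limited). The gripper opens to 85 mm and grips with 20 to 120 N. Pads are 22 mm wide; open, the fingers measure 114 mm over their backs; the gripper's body (76 mm by 85 mm) begins 54 mm behind the grasp point. The pads swing forward as they close: fully open they stand 13 mm farther back than shut.
Start: joints at [-75.825, 7.471, 85.268, -0, 87.261, -4.893], TCP at [196.035, -567.076, 231.292] pointing down, gripper open.
Joint ranges: [-169.43, 169.43], [-51.17, 129.36], [1.28, 143.12], [-76.62, 256.62], [0, 156.53], [-152.29, 152.29]. Speed limits (degrees/s): [136.94, 136.94, 159.86, 180, 180, 180].

### API

Orientations are given as [roll, pitch, yaw] about the fixed x, y, z axes, in that order (R = Rz(yaw) Ry(pitch) Rx(roll)).
In Python, from bench import r gives the robot as it stands.
- The arm moves only by the shell command python3 -m jog 'ROWS' [OPENING] [FORCE]. ROWS is JSON, one flat list of numbers, 6 for each row, row after row: the shift along the tool's x, y, z in m, then the turn, a rotation vector about the tool's x, y, z in rad. A call has 1 to 8 rows; each row is the pose to reach, as a shift and turn from the pose commanded when the call began, along the tool's axes at that moment; what a row does not reach only later rows make up. A row lasts 1/8 s, in which the tool goes at most 62.5 mm and 10.7 degrees, less where a joint would pass 70% of its speed; a pose out of reach is approached as far as the arm can. A call with a gripper value outside its range is refused whole. OPENING is the opening, from -1 (shut) to 1 (fully open), set as the call begins (- or left out, the last holds). The fingers move at their own pace and stop on an object; FORCE is the grip in N (left out, the last holds). Time passes only in rows, so rows that repeat a pose let the fingers close. It gives the time, the measured TCP pose, the force, the opening and the grip force at its end, in the units of the state.
- r.sense(): the state, without advancing time (a new reading comes with each control period).
- r.snapshot(name): name is "side" or "top"; returns a dict with "pixels" (384x512x3 uint8, red, green, blue), "range_z" (384x512 float32, mm along the optical axis (not along the pixel's ray), 0 where there is no reading), "K" (3x3 intrinsics, pixels), "rvec" (rotation vector, rad) and "tvec" (3), from world to camera coordinates, as OpenCV has them. Camera axes: x right, y down, z forward; pixel columns grow to the right and rows downward; lengths in mm; the calibration is good to about 2 mm. A picture is of the moment at which its call begins.
- r.hand_in(): hands the job in; it is judged then, once.
Trained networks look in a picture, given as the dict that the camera call returned (one of the last four; its "shot" number tells which), for a name from the list of things; names that differ only in an ending like _2 or _b are one class to them, and where a whole thing is asked for, a point or a joint stands for the part that bears it (a point fixed in the world has none). Each returns a list of dicts, best first, with "score" (0 to 1); they miss things now and then, are a little off and sometimes report something else, mostly with a low value. They report only what shows in the picture. A call takes as long as a camera call. They do not tell look-alikes from the thing itself.
- r.look_for(picture, target): "bbox" ([left, top, right, bottom] in pixels, round what is visible of it).
- r.outline_of(picture, target): "region" (384x512 bool, what is visible of it) and "bbox" ([left, top, right, bottom] in pixels, round what is visible of it).
The state is a dict: "time": time; "joint_pos": joint angles; "qd": joint speeds; "joint_efforts": joint torques, N m; "tool_pos": TCP position; "tcp_rot": TCP orientation; "ft_force": force on the tool from outside, world axes, zero at the start; "wrist_torque": the same for the moment, N m; "finger_gap": finger opening in mm; "grip_force": force on a finger pad.
Only numpy, scipy, OpenCV 4.12 (cv2) and the standard library are available. Lean on these libraries where they do the work, as an engineer would, in place of code of your own. Each camera call takes 0.05 s, during which the arm holds its last target. There are 200 camera calls.

## Working session

There is one attempt and no reset: what is moved stays moved. The work goes in short steps, Python scripts to look and compute and a shell command to move; the robot and the scene stay as the last step left them, time stands still between calls to the robot, and variables do not carry over. Pictures are saved under pics/ and viewed, at most 10 in all, crops included, and the job is handed in when it is done.

```bash
mkdir -p pics
cat > h.py <<'E'
import numpy as np, cv2
from scipy.spatial.transform import Rotation as R
from bench import r
def cloud(p):
    K=p["K"];z=p["range_z"].astype(float);v,u=np.mgrid[:384,:512]
    c=np.stack([(u-K[0,2])/K[0,0]*z,(v-K[1,2])/K[1,1]*z,z],-1)
    Rm=R.from_rotvec(np.ravel(p["rvec"])).as_matrix()
    w=(c-np.ravel(p["tvec"]))@Rm; w[z==0]=np.nan
    return w
def save(p,n,box=None,s=1):
    im=p["pixels"][...,::-1]
    if box: im=im[box[1]:box[3],box[0]:box[2]]
    cv2.imwrite("pics/"+n,cv2.resize(im,None,fx=s,fy=s,interpolation=cv2.INTER_CUBIC))
E
python3 - <<'E'
from h import *
np.set_printoptions(precision=1,suppress=True)
ims=[]
for n in("side","top"):
    p=r.snapshot(n);ims.append(p["pixels"]);w=cloud(p);np.savez(n+".npz",w=w,px=p["pixels"])
    for t in("stop_station","stop_top","hood","shield_pad","compound_bar","paste_jar"):
        for d in r.outline_of(p,t)[:4]:
            q=w[d["region"]];print(n,t,round(d["score"],2),np.round(d["bbox"]),np.nanmedian(q,0),np.nanpercentile(q,2,axis=0),np.nanpercentile(q,98,axis=0))
for n,i in zip(("side","top"),ims): cv2.imwrite(f"pics/{n}0.png",cv2.resize(i[...,::-1],None,fx=1.5,fy=1.5))
print(r.sense())
E
```

```text
side stop_station 0.69 [198.  39. 270. 117.] [377.9 338.2 145.7] [262.3 285.5   9.4] [459.6 451.4 202.4]
side stop_station 0.68 [118. 232. 190. 305.] [ 360.  -269.2  158.6] [ 252.7 -353.3   11.9] [ 435.8 -175.6  203.9]
side stop_station 0.67 [269. 116. 324. 172.] [613.4 207.8 106.8] [530.  162.8   0. ] [684.1 293.5 153.4]
side stop_top 0.74 [210.  47. 234.  73.] [334.2 360.6 192.1] [298.3 332.3 170.4] [363.7 398.  208.9]
side stop_top 0.73 [276. 122. 299. 142.] [586.  221.8 145.4] [561.2 198.9 131.4] [609.5 249.1 158.1]
side stop_top 0.57 [121. 251. 151. 280.] [ 309.1 -271.8  193.5] [ 270.8 -305.5  172.9] [ 338.1 -235.4  209. ]
side hood 0.6 [201. 222. 308. 343.] [ 623.9 -222.3  220.9] [ 521.2 -325.5   45.2] [ 727.7 -111.5  257.5]
side shield_pad 0.78 [202. 222. 303. 332.] [ 610.2 -216.2  225.7] [ 518.8 -313.6  197. ] [ 705.7 -111.1  258. ]
side compound_bar 0.82 [185. 183. 227. 224.] [406.  -29.9  43.7] [366.5 -87.2   1.4] [442.9  30.8  50.5]
side paste_jar 0.57 [304. 221. 330. 247.] [743.9 -26.6  82.6] [715.2 -49.8   4.7] [772.7   7.5  90.9]
top stop_station 0.95 [ 57. 225. 163. 32
[... 722 characters left out ...]
29. 215.] [ 606.4 -211.2  228.1] [ 517.7 -313.2  200.7] [ 706.6 -111.1  258.2]
top compound_bar 0.68 [257. 241. 308. 279.] [403.3 -26.5  45. ] [366.  -84.1   1.4] [441.2  29.8  50. ]
top paste_jar 0.68 [267. 111. 292. 142.] [733.5 -15.7  83.5] [713.9 -45.    3.7] [768.4  11.3  89.9]
{'time': 0.7, 'joint_pos': array([-75.8,   7.5,  85.3,  -0. ,  87.3,  -4.9]), 'qd': array([-0. , -0. , -0.1,  0. ,  0.1,  0. ]), 'joint_efforts': array([ -0. , -56.9, -50.1,  -0. ,   0. ,  -0. ]), 'tool_pos': array([ 196. , -567.1,  231.3]), 'tcp_rot': array([-180. ,    0. ,   19.1]), 'ft_force': array([ 0.8, -0.5,  0.1]), 'wrist_torque': array([-0., -0.,  0.]), 'grip_force': 0.0, 'finger_gap': 85.28997210343867}
```

View pics/side0.png

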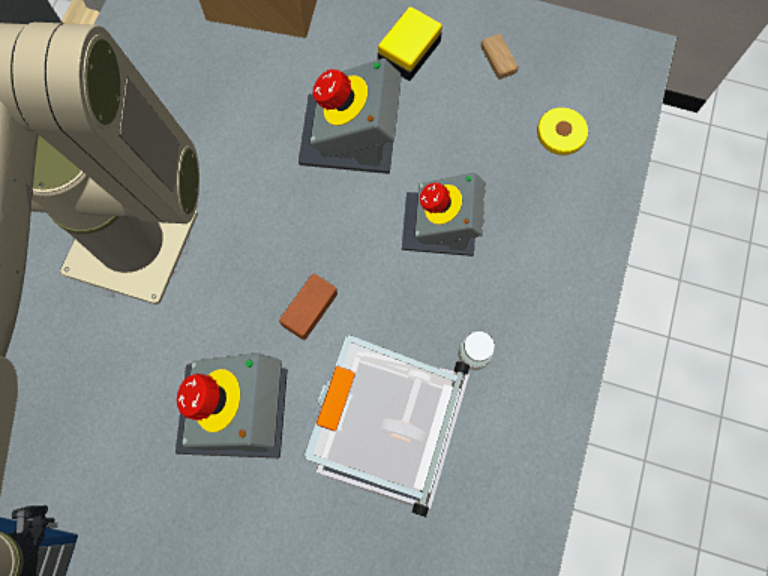

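View pics/top0.png

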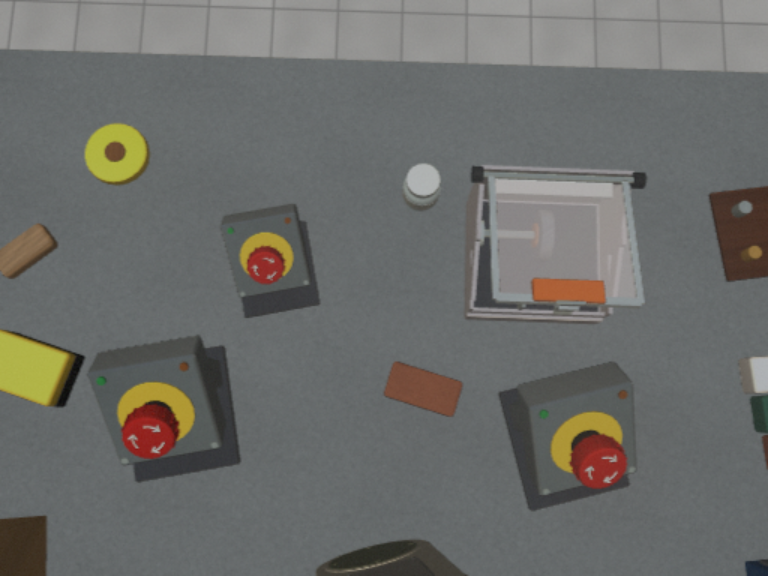

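The look-alikes are three red-button stations, in full-resolution side pixels: (233,78) and (155,268), both large (~205 mm high), and (297,142), small. Only the small one matches the given size: foot about 150 mm, button top at about 158 mm. I'll now fit its pose and the hood's.

```bash
cat > m.py <<'E'
from h import *
np.set_printoptions(precision=2,suppress=True)
def plane(q,it=6,tol=3):
    m=np.ones(len(q),bool)
    best=0;rng=np.random.default_rng(0)
    for _ in range(300):
        a=q[rng.choice(len(q),3,False)];n=np.cross(a[1]-a[0],a[2]-a[0]);L=np.linalg.norm(n)
        if L<1:continue
        k=abs((q-a[0])@n/L)<tol
        if k.sum()>best:best=k.sum();m=k
    c=q[m].mean(0);n=np.linalg.svd(q[m]-c,full_matrices=False)[2][2]
    return c,n*np.sign(n[2]),m.sum(),q[m]
for n in("side","top"):
    d=np.load(n+".npz");w=d["w"];px=d["px"];hsv=cv2.cvtColor(px,cv2.COLOR_RGB2HSV).astype(int)
    H,S,V=hsv[...,0],hsv[...,1],hsv[...,2]
    B=lambda x0,x1,y0,y1,z0,z1:(w[...,0]>x0)&(w[...,0]<x1)&(w[...,1]>y0)&(w[...,1]<y1)&(w[...,2]>z0)&(w[...,2]<z1)
    st=B(510,700,140,310,20,175)
    red=st&((H<6)|(H>172))&(S>150); 
    white_or_red=red
    c,nn,k,q=plane(w[red]);print(n,"cap plane",c,nn,k,"tilt",np.degrees(np.arccos(nn[2])),"yaw",np.degrees(np.arctan2(-nn[1],-nn[0])))
    gray=st&(S<60)&(w[...,2]>60)
    c,nn,k,q=plane(w[gray]);print(n,"panel",c,nn,k,"tilt",np.degrees(np.arccos(nn[2])),"yaw",np.degrees(np.arctan2(-nn[1],-nn[0])))
    yel=st&(H>22)&(H<35)&(S>150)
    print("yellow",yel.sum(),np.mean(w[yel],0))
    org=B(480,760,-340,-80,100,300)&(H>=6)&(H<18)&(S>170)
    q=w[org];c=q.mean(0);u,s,vt=np.linalg.svd(q-c,full_matrices=False)
    print("pad",org.sum(),c,vt,[np.ptp((q-c)@v) for v in vt],"ax yaw",np.degrees(np.arctan2(vt[0][1],vt[0][0])))
    blk=B(640,780,-360,-60,170,225)&(V<60)
    for s0 in(1,-1):
        kk=blk&((w[...,1]+210)*s0>60); print("knob",kk.sum(),np.mean(w[kk],0),w[kk].min(0) if kk.sum() else '',w[kk].max(0) if kk.sum() else '')
E
python3 m.py
python3 - <<'E'
from h import *
d=np.load("side.npz");im=d["px"][105:350,190:340,::-1]
cv2.imwrite("pics/crop.png",cv2.resize(im,None,fx=2.4,fy=2.4,interpolation=cv2.INTER_CUBIC))
E
```

```text
side cap plane [578.91 222.66 144.67] [-0.54 -0.13  0.83] 157 tilt 33.840516263760165 yaw 13.35943219473131
side panel [615.02 222.03 111.54] [-0.56 -0.11  0.82] 531 tilt 35.182674146179934 yaw 11.3757091744287
yellow 256 [612.81 223.08 113.71]
pad 565 [ 536.59 -213.02  254.43] [[ 0.01  1.    0.  ]
 [-0.96  0.01  0.27]
 [-0.27  0.   -0.96]] [np.float64(99.03781503683314), np.float64(34.1869280778278), np.float64(12.332442862631673)] ax yaw 89.53874560019554
knob 58 [718.23 -93.45 203.53] [ 707.48 -101.29  192.52] [729.89 -84.71 209.73]
knob 65 [ 716.03 -335.13  203.6 ] [ 704.57 -342.36  193.53] [ 728.36 -327.85  210.21]
top cap plane [579.62 224.26 147.26] [-0.53 -0.11  0.84] 294 tilt 32.68391939972249 yaw 11.572995863478672
top panel [607.01 229.67 108.02] [-0.56 -0.13  0.82] 1233 tilt 34.773685440452695 yaw 12.919652870294959
yellow 359 [616.26 228.57 118.22]
pad 566 [ 537.34 -209.81  255.15] [[-0.    1.    0.  ]
 [-0.96 -0.    0.26]
 [ 0.26 -0.    0.96]] [np.float64(95.16808403843734), np.float64(31.295211175984672), np.float64(10.48045926818429)] ax yaw 90.22631279518525
knob 69 [717.19 -90.92 205.23] [708.29 -98.67 198.44] [729.36 -84.35 210.16]
knob 78 [ 715.56 -331.82  203.91] [ 705.31 -340.84  191.7 ] [ 727.95 -323.92  211.2 ]
```

View pics/crop.png

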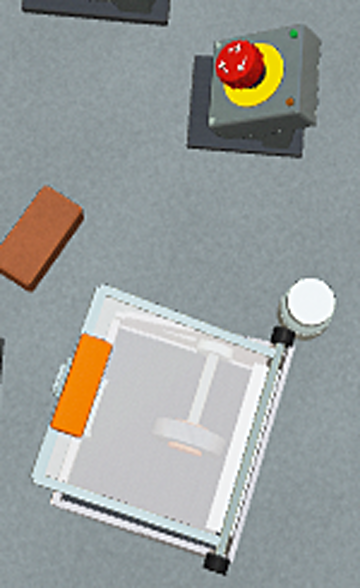

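The crop shows the small console with its red button at crop pixel (240,63), the raised shield with its orange pad at (82,385) and the jar at (308,305). I'm choosing this small station. Next I'll work out the moves to the button.

```bash
cat > g.py <<'E'
from h import *
np.set_printoptions(precision=4,suppress=True)
a=np.radians(12.3);n=np.array([-.5736*np.cos(a),-.5736*np.sin(a),.8192]);top=np.array([579,223,144.3])
def Rb(deg):
    z=-n;x=np.cross([0,0,1],z);x/=np.linalg.norm(x)   # horizontal
    x=x if x[1]>0 else -x
    y=np.cross(z,x);return R.from_matrix(np.c_[x,y,z])*R.from_rotvec([0,0,np.radians(deg)])
def Rd(yaw): return R.from_euler("xyz",[180,0,yaw],degrees=True)
def go(p,Rt,start=None):
    s=r.sense()
    if start is None: P=s["tool_pos"];R0=R.from_euler("xyz",s["tcp_rot"],degrees=True)
    else: P,R0=start
    rv=(R0.inv()*Rt).as_rotvec()
    print("row",R0.inv().apply(np.asarray(p)-P)/1000,rv,"ang",np.degrees(np.linalg.norm(rv)),"t",s["time"])
    return np.asarray(p),Rt
E
python3 - <<'E'
from g import *
s=go([420,-200,380],Rd(70));go(top+80*n,Rb(-29),s);go(top+80*n,Rb(-29))
E
```

```text
row [ 0.3316 -0.2738 -0.1487] [-0.     0.    -0.889] ang 50.93339522365149 t 0.7
row [ 0.4274 -0.0341  0.1702] [-0.6399  0.0184 -1.0351] ang 69.73398490367461 t 0.7
row [ 0.5745 -0.627   0.0215] [-0.6385  0.327  -1.8887] ang 115.75944847809411 t 0.7
```

```bash
python3 -m jog '[0,0,-0.06,0,0,0, 0.06,-0.05,-0.1,0,0,-0.15, 0.332,-0.274,-0.149,0,0,-0.889, 0.332,-0.274,-0.149,0,0,-0.889, 0.332,-0.274,-0.149,0,0,-0.889, 0.332,-0.274,-0.149,0,0,-0.889, 0.332,-0.274,-0.149,0,0,-0.889, 0.332,-0.274,-0.149,0,0,-0.889]' -1 60
python3 -c "
from g import *
go(top+80*n,Rb(-29))"
```

```text
time: 1.7
tool_pos: [418.6, -201.8, 380.2]
tcp_rot: [179.9, 0.0, 70.0]
ft_force: [0.0, -0.2, -0.1]
finger_gap: 0.1
grip_force: 0.0
row [ 0.4295 -0.0336  0.1703] [-0.639   0.0192 -1.0351] ang 69.70413708041887 t 1.7
```

```bash
python3 -m jog '[0.43,-0.034,0.17,-0.639,0.019,-1.035, 0.43,-0.034,0.17,-0.639,0.019,-1.035, 0.43,-0.034,0.17,-0.639,0.019,-1.035, 0.43,-0.034,0.17,-0.639,0.019,-1.035, 0.43,-0.034,0.17,-0.639,0.019,-1.035, 0.43,-0.034,0.17,-0.639,0.019,-1.035, 0.43,-0.034,0.17,-0.639,0.019,-1.035, 0.43,-0.034,0.17,-0.639,0.019,-1.035]'
python3 -c "
from g import *
go(top+80*n,Rb(-29));go(top+5*n,Rb(-29));print(r.sense()['joint_pos'])
p=r.snapshot('side');save(p,'b1.png',(230,80,380,200),3)"
```

```text
time: 2.7
tool_pos: [531.5, 214.4, 207.1]
tcp_rot: [148.7, 16.1, 127.0]
ft_force: [-0.1, -0.7, 1.0]
finger_gap: -0.0
grip_force: 0.0
row [-0.0032  0.0022 -0.0009] [-0.0011 -0.0034  0.0029] ang 0.26244463995831435 t 2.7
row [-0.0035  0.0023  0.0741] [-0.0011 -0.0034  0.0029] ang 0.26244463995831435 t 2.7
[ 19.3019 -28.1619 126.0587  -5.228   47.5605 -19.8758]
```

View pics/b1.png

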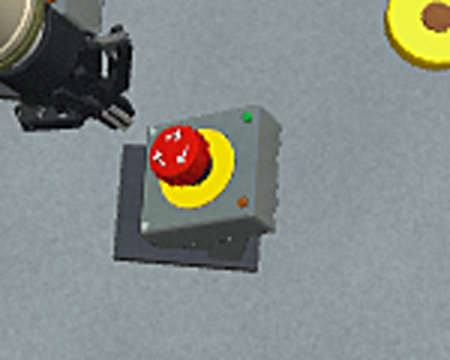

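The shut fingers are at crop (120,115), on the axis of the small station's cap at (178,155). I'll close in on it.

```bash
python3 -m jog '[0,0,0.03,0,0,0, 0,0,0.055,0,0,0, 0,0,0.068,0,0,0, 0,0,0.072,0,0,0, 0,0,0.074,0,0,0, 0,0,0.076,0,0,0,0,0,0.076,0,0,0]'
python3 -c "
from g import *
go(top,Rb(-29))"
```

```text
time: 3.62
tool_pos: [575.7, 221.5, 147.8]
tcp_rot: [148.5, 16.1, 126.7]
ft_force: [0.2, -0.9, -0.6]
finger_gap: -0.0
grip_force: 0.0
row [0.0003 0.0012 0.0049] [ 0.0002 -0.0005 -0.0004] ang 0.04064379171178859 t 3.625
```

Now the press: about 5 mm to contact, then 13 mm of travel.

```bash
python3 -m jog '[0,0,0.002,0,0,0, 0,0,0.004,0,0,0, 0,0,0.006,0,0,0, 0,0,0.008,0,0,0, 0,0,0.010,0,0,0, 0,0,0.012,0,0,0, 0,0,0.014,0,0,0, 0,0,0.014,0,0,0]'
python3 -c "
from g import *
s=r.sense();print((s['tool_pos']-top)@n,s['ft_force']@n)"
```

```text
time: 4.62
tool_pos: [583.6, 223.2, 135.8]
tcp_rot: [148.5, 16.1, 126.7]
ft_force: [-1.2, -1.9, 3.8]
finger_gap: -0.2
grip_force: 1.7
-9.523375779766305 4.0660320196939175
```

```bash
python3 -m jog '[0,0,0.001,0,0,0, 0,0,0.002,0,0,0, 0,0,0.0025,0,0,0, 0,0,0.003,0,0,0, 0,0,0.003,0,0,0]'
python3 -c "
from g import *
s=r.sense();print((s['tool_pos']-top)@n,s['ft_force']@n)"
```

```text
time: 5.25
tool_pos: [585.2, 223.5, 133.6]
tcp_rot: [148.5, 16.1, 126.7]
ft_force: [-2.1, -1.4, 5.5]
finger_gap: -0.3
grip_force: 3.3
-12.316872749201654 5.834615271115189
```

```bash
python3 -m jog '[0,0,0.0007,0,0,0, 0,0,0.0014,0,0,0, 0,0,0.002,0,0,0, 0,0,0.002,0,0,0]'
python3 -c "
from g import *
s=r.sense();print((s['tool_pos']-top)@n,s['ft_force']@n)"
```

```text
time: 5.75
tool_pos: [586.2, 223.8, 133.3]
tcp_rot: [148.5, 16.1, 126.7]
ft_force: [-25.4, -8.0, 24.5]
finger_gap: 0.2
grip_force: 17.4
-13.142792423755363 35.25400038581757
```

Hard bottom reached at 35 N, so I'll back off and check the latch.

```bash
python3 -m jog '[0,0,-0.005,0,0,0, 0,0,-0.04,0,0,0, 0,0,-0.09,0,0,0, 0,0,-0.12,0,0,0, 0,0,-0.12,0,0,0, 0,0,-0.12,0,0,0]'
cat > capz.py <<'E'
from g import *
for nm in("side","top"):
    p=r.snapshot(nm);w=cloud(p);hsv=cv2.cvtColor(p["pixels"],cv2.COLOR_RGB2HSV).astype(int);H,S=hsv[...,0],hsv[...,1]
    q=w[((H<6)|(H>172))&(S>150)&(np.linalg.norm(w-top,axis=-1)<60)]
    h=(q-top)@n; k=h>np.percentile(h,50)
    print(nm,"cap top rel out (95/75/50%)",np.percentile(h,[95,75,50]),"centre",q[k].mean(0))
d=np.load("side.npz");
for nm in("side","top"):
    d=np.load(nm+".npz");w=d["w"];hsv=cv2.cvtColor(d["px"],cv2.COLOR_RGB2HSV).astype(int);H,S=hsv[...,0],hsv[...,1]
    q=w[((H<6)|(H>172))&(S>150)&(np.linalg.norm(w-top,axis=-1)<60)];h=(q-top)@n;print("before",np.percentile(h,[95,75,50]))
E
python3 capz.py; python3 -c "
from g import *
s=go([526,-211,340],Rd(0)); s=go([526,-211,340],Rd(180));print(r.sense()['joint_pos'])"
```

```text
time: 6.5
tool_pos: [518.7, 208.9, 228.7]
tcp_rot: [148.6, 16.1, 126.8]
ft_force: [0.5, -0.5, -0.2]
finger_gap: -0.1
grip_force: 0.0
side cap top rel out (95/75/50%) [ -6.9422  -9.5776 -11.7683] centre [584.4584 224.1528 136.9485]
top cap top rel out (95/75/50%) [-6.6354 -8.5194 -9.894 ] centre [584.8597 225.4824 138.5556]
before [ 3.7878  1.241  -0.7629]
before [4.4213 2.7333 1.3422]
row [-0.3585 -0.2025 -0.139 ] [ 0.6082 -0.4528  2.2059] ang 133.64929414146852 t 6.6
row [-0.3585 -0.2025 -0.139 ] [ 0.3733  0.5014 -0.8233] ang 59.22644874507774 t 6.6
[ 19.2625 -31.93   126.3333  -5.0868  51.1306 -20.0626]
```

Latched: the cap sits about 11 mm lower than before. On to the pad.

```bash
python3 -m jog '[0,0,-0.03,0,0,0, -0.3585,-0.2025,-0.139,0.373,0.501,-0.823, -0.3585,-0.2025,-0.139,0.373,0.501,-0.823, -0.3585,-0.2025,-0.139,0.373,0.501,-0.823, -0.3585,-0.2025,-0.139,0.373,0.501,-0.823, -0.3585,-0.2025,-0.139,0.373,0.501,-0.823, -0.3585,-0.2025,-0.139,0.373,0.501,-0.823, -0.3585,-0.2025,-0.139,0.373,0.501,-0.823]'
python3 -m jog '[0,0,0,0,0,0, 0,0,0,0,0,0]'
python3 -c "
from g import *
s=go([536,-211.5,265],Rd(180));print(r.sense()['joint_pos'])"
```

```text
time: 7.6
tool_pos: [525.3, -182.4, 333.0]
tcp_rot: [179.9, -0.1, -179.8]
ft_force: [1.2, 0.9, -0.1]
finger_gap: 0.2
grip_force: 0.0
time: 7.85
tool_pos: [524.6, -180.6, 333.3]
tcp_rot: [179.8, 0.1, 179.9]
ft_force: [-1.2, -0.1, -0.1]
finger_gap: 0.2
grip_force: 0.0
row [-0.0114 -0.0311  0.0682] [ 0.0029  0.0009 -0.0014] ang 0.1923731298610244 t 7.85
[ -24.4054   -0.6533   83.1789    0.1759   97.498  -114.3047]
```

```bash
python3 -m jog '[-0.011,-0.031,0.03,0,0,0, -0.011,-0.031,0.055,0,0,0, -0.011,-0.031,0.068,0,0,0, -0.008,-0.031,0.078,0,0,0, -0.006,-0.031,0.088,0,0,0, -0.005,-0.031,0.098,0,0,0, -0.004,-0.031,0.108,0,0,0,-0.004,-0.031,0.108,0,0,0]'
python3 -c "
from g import *
for t in(20,10,5,0,-1): 
  b=np.radians(t-22.9);print(t);go([716-190*np.cos(b),-211.5,195+190*np.sin(b)],Rd(180))"
```

```text
time: 8.85
tool_pos: [528.6, -211.3, 226.1]
tcp_rot: [179.9, 0.1, 180.0]
ft_force: [0.2, -0.7, -0.1]
finger_gap: 0.0
grip_force: 0.0
20
row [ 0.0025 -0.0003  0.0407] [ 0.0018  0.0022 -0.0003] ang 0.16495204898249868 t 8.85
10
row [-0.002  -0.0003  0.0735] [ 0.0018  0.0022 -0.0003] ang 0.16495204898249868 t 8.85
5
row [-0.0064 -0.0004  0.0895] [ 0.0018  0.0022 -0.0003] ang 0.16495204898249868 t 8.85
0
row [-0.0121 -0.0004  0.1051] [ 0.0018  0.0022 -0.0003] ang 0.16495204898249868 t 8.85
-1
row [-0.0134 -0.0004  0.1081] [ 0.0018  0.0022 -0.0003] ang 0.16495204898249868 t 8.85
```

```bash
python3 -c "
from g import *
p=r.snapshot('side');save(p,'p1.png',(150,170,350,350),3)"
```

```text
(no output)
```

View pics/p1.png

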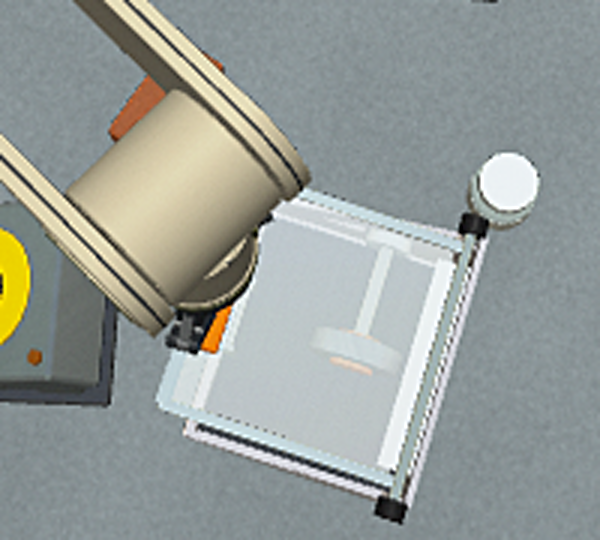

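The arm covers most of the pad, which shows at crop (215,330), so I'll check the pad's height with depth.

```bash
cat > pad.py <<'E'
from g import *
for nm in("side","top"):
    p=r.snapshot(nm);w=cloud(p);hsv=cv2.cvtColor(p["pixels"],cv2.COLOR_RGB2HSV).astype(int);H,S=hsv[...,0],hsv[...,1]
    q=w[(H>=6)&(H<18)&(S>170)&(abs(w[...,0]-540)<60)&(abs(w[...,1]+211)<70)&(w[...,2]>90)]
    if len(q)>8: print(nm,len(q),q.mean(0),q.min(0),q.max(0),"open deg",np.degrees(np.arctan2(q.mean(0)[2]-195,716-q.mean(0)[0]))+22.9)
print(r.sense()["ft_force"])
E
python3 pad.py
```

```text
side 78 [ 540.9348 -245.0348  230.6947] [ 533.4417 -263.4276  217.3174] [ 555.4459 -222.5851  363.2716] open deg 34.42427203524869
top 94 [ 526.8358 -172.1174  225.4458] [ 515.3311 -187.0835  222.0274] [ 545.9264 -163.2563  229.2119] open deg 32.043280350599254
[-0.3364 -0.3864 -0.4828]
```

The shield follows the fingers with little resistance, so I'll carry on down the arc.

```bash
python3 -m jog '[0.002,0,0.014,0,0,0, 0.0025,0,0.028,0,0,0, 0.0025,0,0.042,0,0,0, 0.001,0,0.056,0,0,0, -0.001,0,0.068,0,0,0, -0.0035,0,0.080,0,0,0, -0.006,0,0.088,0,0,0,-0.0065,0,0.090,0,0,0]'
python3 -c "
from g import *
for t in(5,0,-1): 
  b=np.radians(t-22.9);print(t);go([716-190*np.cos(b),-211.5,195+190*np.sin(b)],Rd(180))"
```

```text
time: 10.0
tool_pos: [535.7, -211.2, 136.6]
tcp_rot: [179.9, 0.1, 180.0]
ft_force: [-2.9, -0.6, 3.8]
finger_gap: 0.1
grip_force: 2.4
5
row [ 0.0005 -0.0003  0.    ] [ 0.0015  0.0024 -0.0001] ang 0.160688693108897 t 10.0
0
row [-0.0053 -0.0003  0.0156] [ 0.0015  0.0024 -0.0001] ang 0.160688693108897 t 10.0
-1
row [-0.0066 -0.0003  0.0186] [ 0.0015  0.0024 -0.0001] ang 0.160688693108897 t 10.0
```

```bash
python3 -m jog '[-0.001,0,0.003,0,0,0, -0.002,0,0.006,0,0,0, -0.003,0,0.009,0,0,0, -0.004,0,0.012,0,0,0, -0.005,0,0.0145,0,0,0, -0.0055,0,0.016,0,0,0,-0.0055,0,0.016,0,0,0]'
```

```text
time: 10.88
tool_pos: [541.6, -211.2, 121.1]
tcp_rot: [179.9, 0.2, 180.0]
ft_force: [-0.5, -0.6, 0.4]
finger_gap: 0.1
grip_force: 0.3
```

```bash
python3 -m jog '[-0.0005,0,0.002,0,0,0, -0.001,0,0.004,0,0,0, -0.001,0,0.005,0,0,0, -0.001,0,0.005,0,0,0]'
```

```text
time: 11.38
tool_pos: [543.1, -211.3, 117.7]
tcp_rot: [180.0, 0.3, -180.0]
ft_force: [-3.4, 1.2, 11.4]
finger_gap: 0.1
grip_force: 5.7
```

```bash
python3 -m jog '[0,0,-0.004,0,0,0, 0,0,-0.03,0,0,0, 0,0,-0.09,0,0,0, 0,0.05,-0.15,0,0,0, 0.02,0.11,-0.2,0,0,0, 0.02,0.17,-0.2,0,0,0, 0.02,0.23,-0.2,0,0,0, 0.02,0.25,-0.2,0,0,0]' -1
python3 pad.py; python3 -c "
from g import *
for d in(-29,151):
  go(top+70*n,Rb(d))
print(r.sense()['joint_pos'])
p=r.snapshot('side');save(p,'p2.png',(180,180,350,350),3)"
```

```text
time: 12.38
tool_pos: [521.6, 41.1, 317.0]
tcp_rot: [179.9, 0.3, -179.9]
ft_force: [-0.2, -0.1, -0.8]
finger_gap: -0.0
grip_force: 0.0
side 444 [ 544.8638 -213.2234  122.5893] [ 527.725  -261.6633  109.8309] [ 560.8985 -162.9968  133.4662] open deg -0.03405936563747147
top 449 [ 544.7692 -209.8114  123.0624] [ 531.1539 -257.5262  113.7241] [ 558.9798 -163.3806  134.3258] open deg 0.11173439937033436
[-0.2032 -0.5054 -0.4884]
row [-0.0186  0.1715  0.1155] [-0.3702 -0.5034  0.827 ] ang 59.38838788857068 t 12.475
row [-0.0186  0.1715  0.1155] [ 0.6099 -0.4486 -2.2024] ang 133.43836958802302 t 12.475
[ -1.0716  -5.8372  89.8874   0.1701  95.7339 -91.3201]
```

View pics/p2.png

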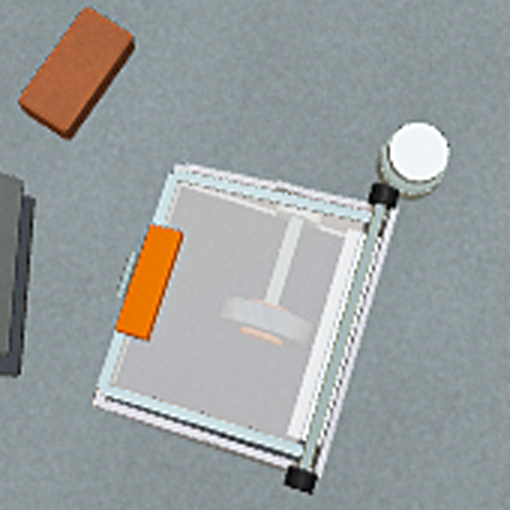

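The shield is shut and holding: pad at z 122 and orange at crop (150,283), clip on the pin. Next I'll grip the button.

```bash
python3 -m jog '[-0.0186,0.1715,0.1155,-0.370,-0.503,0.827, -0.0186,0.1715,0.1155,-0.370,-0.503,0.827, -0.0186,0.1715,0.1155,-0.370,-0.503,0.827, -0.0186,0.1715,0.1155,-0.370,-0.503,0.827, -0.0186,0.1715,0.1155,-0.370,-0.503,0.827, -0.0186,0.1715,0.1155,-0.370,-0.503,0.827, -0.0186,0.1715,0.1155,-0.370,-0.503,0.827, -0.0186,0.1715,0.1155,-0.370,-0.503,0.827]' 1 40
python3 -m jog '[0,0,0,0,0,0]'
python3 -c "
from g import *
go(top-42*n,Rb(-29));s=r.sense();print(s['joint_pos'],s['finger_gap'])"; python3 capz.py
```

```text
time: 13.52
tool_pos: [541.3, 209.5, 201.7]
tcp_rot: [148.7, 16.2, 126.5]
ft_force: [-0.3, -0.1, -0.5]
finger_gap: 85.5
grip_force: 0.0
time: 13.65
tool_pos: [541.6, 209.6, 201.9]
tcp_rot: [148.6, 16.2, 126.5]
ft_force: [-0.7, 0.5, -0.4]
finger_gap: 85.5
grip_force: 0.0
row [0.0052 0.0021 0.1117] [-0.0032  0.0032 -0.0028] ang 0.3029799721836032 t 13.65
[ 18.4819 -26.4215 125.4499  -5.2313  46.3411 -20.1484] 85.48343987196857
side cap top rel out (95/75/50%) [ -7.119   -9.8159 -12.0347] centre [584.8298 224.5118 137.0233]
top cap top rel out (95/75/50%) [ -6.4214  -8.5427 -10.3201] centre [583.8917 223.528  137.5459]
before [ 3.7878  1.241  -0.7629]
before [4.4213 2.7333 1.3422]
```

Button still latched. I'll descend around the cap.

```bash
python3 -m jog '[0.005,0.002,0.03,0,0,0, 0.005,0.002,0.055,0,0,0, 0.005,0.002,0.075,0,0,0, 0.005,0.002,0.09,0,0,0, 0.005,0.002,0.1,0,0,0, 0.005,0.002,0.107,0,0,0, 0.005,0.002,0.111,0,0,0, 0.005,0.002,0.111,0,0,0]'
python3 -c "
from g import *
go(top-42*n,Rb(-29))"
```

```text
time: 14.75
tool_pos: [601.4, 228.4, 109.9]
tcp_rot: [148.6, 16.2, 126.5]
ft_force: [-0.5, -0.3, -0.4]
finger_gap: 85.3
grip_force: 0.0
row [-0.0008  0.0006  0.0006] [-0.003   0.0028 -0.003 ] ang 0.29157595490790483 t 14.75
```

```bash
python3 -m jog '[0,0,0,0,0,0,0,0,0,0,0,0,0,0,0,0,0,0,0,0,0,0,0,0,0,0,0,0,0,0,0,0,0,0,0,0]' -0.1 40
python3 -c "
from g import *
s=r.sense();print(s['ft_force'],s['wrist_torque'],R.from_euler('xyz',s['tcp_rot'],degrees=True).inv().apply(s['ft_force']))"
```

```text
time: 15.5
tool_pos: [601.7, 228.5, 110.4]
tcp_rot: [148.6, 16.2, 126.5]
ft_force: [-1.1, 0.5, 4.9]
finger_gap: 55.1
grip_force: 43.5
[-1.1209  0.5327  4.9438] [0.2155 0.1437 0.1549] [-0.3291  2.1368 -4.616 ]
```

Gripped at 55 mm with little side load. Now the clockwise turn.

```bash
python3 -m jog '[0,0,0,0,0,0.13, 0,0,0,0,0,0.26, 0,0,0,0,0,0.39, 0,0,0,0,0,0.52, 0,0,0,0,0,0.65, 0,0,0,0,0,0.78, 0,0,0,0,0,0.9, 0,0,0,0,0,0.98]'
python3 -c "
from g import *
s=r.sense();print(s['joint_pos'],s['wrist_torque'],(s['wrist_torque']@n))
p=r.snapshot('side');save(p,'g1.png',(230,80,380,200),3)"
```

```text
time: 16.5
tool_pos: [599.8, 228.2, 108.1]
tcp_rot: [148.3, -15.1, 79.0]
ft_force: [-7.4, 1.2, 3.4]
finger_gap: 55.0
grip_force: 43.9
[ 18.3318  -7.6219 120.9852  -6.8608  32.2688  38.2606] [0.1455 1.1195 0.496 ] 0.18798884864786813
```

View pics/g1.png

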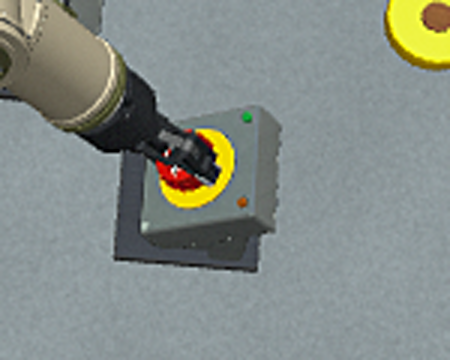

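The fingers hold the red cap at crop (190,165), turned about 55°. I'll let go and retreat along the axis.

```bash
python3 -m jog '[0,0,0,0,0,0.98, 0,0,0,0,0,1.0, 0,0,0,0,0,1.0]' 1 2>&1 | head -3; python3 -m jog '[0,0,0,0,0,0,0,0,0,0,0,0]' 1 40
python3 -m jog '[0,0,-0.015,0,0,0, 0,0,-0.04,0,0,0, 0,0,-0.07,0,0,0, 0,0,-0.11,0,0,0, 0,0,-0.15,0,0,0, 0,0,-0.18,0,0,0, 0,0,-0.2,0,0,0]'
python3 capz.py; python3 -c "
from g import *
print(r.sense()['finger_gap'])
p=r.snapshot('side');save(p,'g2.png',(180,80,350,350),2.2)"
```

```text
time: 16.92
tool_pos: [600.8, 227.9, 108.9]
tcp_rot: [160.6, -29.5, 47.5]
time: 17.18
tool_pos: [601.1, 228.1, 109.4]
tcp_rot: [160.2, -29.3, 48.1]
ft_force: [0.2, 0.8, -0.3]
finger_gap: 85.4
grip_force: 0.0
time: 18.05
tool_pos: [489.0, 204.7, 275.7]
tcp_rot: [160.2, -29.5, 48.2]
ft_force: [0.8, 0.2, 0.8]
finger_gap: 85.6
grip_force: 0.0
side cap top rel out (95/75/50%) [ 4.2563  1.6189 -0.5439] centre [579.6176 222.5632 147.019 ]
top cap top rel out (95/75/50%) [4.5121 2.8177 1.1804] centre [578.0091 223.1408 147.2177]
before [ 3.7878  1.241  -0.7629]
before [4.4213 2.7333 1.3422]
85.54626713147239
```

View pics/g2.png

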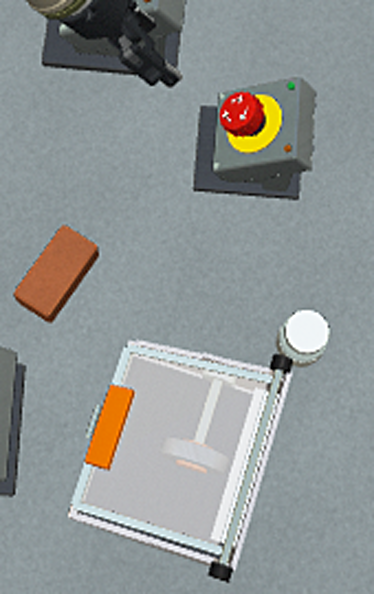

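The button is fully out at its original height with its arrows back at rest, at crop (240,112). The shield is shut, the bar and jar haven't moved, and the robot is clear of everything.

```bash
python3 -c "
from bench import r
print(r.hand_in())"
```

```text
the job is handed in; nothing more can be done
None
```

The job is handed in: the button was latched in, the shield was clipped shut, and the button was then turned until it sprang fully out and turned back; the bar and jar were not touched. While letting go I mistakenly commanded up to about 30° of extra turn, with no sign of harm in the last picture or readings.

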